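# Feed a mask case into the clamp station and hold its ratchet lever on the fourth click

## Robot

A 6-joint arm with a two-finger parallel gripper is mounted at the origin on a cart in front of the work surface, level with it; the furniture and walls round the work are solid. World frame = base frame: x ahead of the robot, y to its left, z up, the work surface at z = 0. Lengths are in m, angles in rad, forces in N, time in s.
With the tool pointing down it reaches from about 0.35 to 0.85 m from the base axis. Payload 8.1 kg.
Tool frame: the origin (TCP) lies on the centre line of the jaws, within the pads' length; the fingertips stand 19 mm ahead of it and the grasp point (between the pads) is the TCP; z points along the fingers, x is the direction in which the jaws open and shut, and the axes are right-handed (so a half turn about z gives the same grasp; the last joint's range is limited). The gripper opens to 85 mm and grips with 20 to 120 N. Pads are 22 mm wide; open, the fingers measure 114 mm over their backs; the gripper's body (76 mm by 85 mm) begins 54 mm behind the grasp point. The pads swing forward as they close: fully open they stand 13 mm farther back than shut.
Start: joints at [1.232, 0.13, 1.488, -0, 1.523, -0.085], TCP at [0.151, 0.581, 0.25] pointing down, gripper open.
Joint ranges: [-2.96, 2.96], [-0.89, 2.26], [0.02, 2.5], [-1.34, 4.48], [0, 2.73], [-2.66, 2.66]. Speed limits (rad/s): [2.39, 2.39, 2.79, 3.14, 3.14, 3.14].

## Interface

Orientations are given as a rotation vector (axis times angle).
In Python, from cell import robot gives the robot as it stands.
- The arm moves only by the tool arm_command, never from a script. Its argument "commands" is a list of rows, each a list of 7 numbers: the finger opening in cm, from 0 to 8.54, then the shift along the world's x, y, z in cm, then the turn, a rotation vector about the world's x, y, z in rad. In form: [[fingers, x, y, z, ax, ay, az], ...]. A call has 1 to 12 rows; each row is the pose to reach, as a shift and turn from the pose commanded when the call began; what a row does not reach only later rows make up. A row lasts 1/10 s, in which the tool goes at most 50 mm and 8.59 degrees, less where a joint would pass 70% of its speed; a pose out of reach is approached as far as the arm can. A call with a gripper value outside its range is refused whole. The fingers move at their own pace and stop on an object; "force" is the grip in N (left out, the last holds). Time passes only in rows, so rows that repeat a pose let the fingers close. It gives the time, the measured TCP pose, the force and the opening at its end, in the units of the state.
- robot.read_state(): the state, without advancing time (a new reading comes with each control period).
- robot.read_camera(name): name is "side" or "top" or "wrist"; returns (picture, depth): 384x512x3 uint8, red, green, blue; 384x512 float32, m along the optical axis (not along the pixel's ray), 0 where there is no reading.
- robot.calibration(name): a dict with "camera_matrix" (3x3 intrinsics, pixels), "cam_to_world" (4x4, takes a point from camera to world coordinates). Camera axes: x right, y down, z forward; pixel columns grow to the right and rows downward; lengths in m; the calibration is good to about 2 mm. A picture is of the moment at which its call begins: read the wrist's pose just before it. calibration takes no time and is no camera call; for the wrist camera it gives the pose at the moment of the call.
- robot.finish_job(): hands the job in, once; it reports no verdict.
Trained networks look in the newest picture that a camera, given by its name, has taken for a name from the list of things; names that differ only in an ending like _2 or _b are one class to them, and where a whole thing is asked for, a point or a joint stands for the part that bears it (a point fixed in the world has none). Each returns a list of dicts, best first, with "score" (0 to 1); they miss things now and then, are a little off and sometimes report something else, mostly with a low value. They report only what shows in the picture. A call takes as long as a camera call.
- robot.masks_of(camera, name): "pixels" (384x512 bool, what is visible of it) and "rect" ([centre column, centre row, width, height] in pixels, round what is visible of it).
- robot.tip_of(camera, name): "at" ([column, row] in pixels: a listed point, or the origin of a listed thing).
The state is a dict: "time": time; "joints": joint angles; "qvel": joint speeds; "tau": joint torques, N m; "tcp_pos": TCP position; "tool_rot": TCP orientation; "wrist_force": force on the tool from outside, world axes, zero at the start; "ft_torque": the same for the moment, N m; "grip_width": finger opening in m.
Only numpy, scipy, OpenCV 4.12 (cv2) and the standard library are available. Lean on these libraries where they do the work, as an engineer would, in place of code of your own. Each camera call takes 0.05 s, during which the arm holds its last target. There are 200 camera calls.

## Task

Gently push the small orange mask case, which must not be pressed hard, along the rollers, without lifting it off them, until it is fully home against the white end stop of the bay. Then push the red-handled ratchet lever forward exactly four clicks, away from the open bench edge and never as far as a fifth click, so that the side pad closes on the case. The lever springs back if let go: finish while still holding it at the fourth click, with the case home, and leave the two small brown bottles and the timer beyond the lever as they are.

Things in the scene. Friction and masses are not known exactly. Their poses are not given: they have to be found in the camera images.
- station: Fixed aluminium plate 190x90x8 mm with 8 free steel rollers (14 mm thick, tops z 27) between white rails (inner faces y -29.5, +29.5; tops z 40), on a 2 mm mat. Origin: under the bay's centre, on the plate's underside. +x = the way the case travels into the bay (about 45 degrees left of straight ahead), +y left of that, z up. Rollers x -104 to 22; open entry end at x -118. All in mm.
- end_stop (a point): Point on the face of the white end stop that the case's front end must meet, at roller-top height (station x 30, y 0, z 27 mm). The stop is 6 mm thick, 71 mm wide, top at station z 46 mm. Axes as the station's.
- mask_case: Orange closed case, 60 (x) by 56 (y) by 24 mm high, about 0.15 kg, loose on the rollers, flat ends. Origin: centre of its underside; axes nearly the station's. Home: front end against the stop, origin at station x 0. It starts 40 to 90 mm short of that. Rolls easily with slight drag and stops when no longer pushed.
- ratchet_lever (a joint): Lever angle, rad. 0 = rest, leaning 0.5 rad from upright to station +y (the open bench edge); grows as its top moves to station -y; stop at 1.0. A sprung pawl passes tooth tops (clicks) at 0.09, 0.27, 0.45, 0.63, 0.81; fourth click: past 0.63, mid-gap 0.72. Springs back to 0 if let go. Push at the handle: 7 to 12 N climbing a tooth, 3 to 5 N less past its top.
- lever_axis (a point): Point on the lever's level hinge axis, which runs along station x; at station x 52, y 0, z 24 mm, behind the end stop. The lever swings between two dark toothed plates (station x 42 to 62, y -29 to 29, tops z 68 mm), and moves a black side pad in the right rail at the bay, 10.4 mm inward per rad, from 5 mm behind the rail's face. Axes as the station's.
- handle (a point): Red round handle bar across the lever's top: 18 mm thick, 28 mm long, lying along station x. This point: its centre, 105 mm from the lever axis (station y = -105 sin(angle - 0.5), z = 24 + 105 cos(angle - 0.5)). Own z points outward along the lever. Below it the lever is a bar 10 mm wide (in the swing) and 7 mm thick. Push it from its +y side, or pinch it.
- primer_bottle: Small brown bottle with black cap, 37 mm across, 64 mm tall, standing loose on the bench beyond the lever: leave alone. Origin: centre of its underside.
- drop_bottle: Small brown dropper bottle with black pointed cap, 32 mm across, 76 mm tall, standing loose farther back: leave alone. Origin: centre of its underside.
- timer: Small white bench timer, 46 x 52 x 19 mm, lying loose at the corner of the bench, beyond the lever: leave alone. Origin: centre of its underside.

How it is judged:
By the outcome, as a careful person would: the job done as asked, in the order asked, and still so for the second after the job is handed in, while the arm keeps its last pose, push and grip.
It also fails if it takes over 66 s, if anything falls off the work surface, if the arm or the gripper's body presses on something with over 40 N, if the wrist force passes 120 N, or if a joint passes its speed limit or range.

## Working session

There is one attempt and no reset: what is moved stays moved. The work goes in short steps, Python scripts to look and compute and a tool call to move; the robot and the scene stay as the last step left them, time stands still between calls to the robot, and variables do not carry over. Pictures are saved under pics/ and viewed, about 8 in all and at most 12, crops included, and the job is handed in when it is done.

Besides the shell and the picture viewer there is one more tool, called after "Emit:" by a JSON object that holds its "method" and its "body". arm_command: Moves the arm, as the interface text tells. Its arguments: {"type":"object","properties":{"commands":{"type":"array","items":{"type":"array","items":{"type":"number"}}},"force":{"type":"number"}},"required":["commands"]}

```bash
mkdir -p pics; cat > h.py <<'E'
import numpy as np, cv2
from cell import robot
from scipy.spatial.transform import Rotation as R
np.set_printoptions(precision=4, suppress=True)
def pts(cam, depth, mask=None):
    c=robot.calibration(cam); K=np.array(c["camera_matrix"]); T=np.array(c["cam_to_world"])
    m=depth>0
    if mask is not None: m&=mask
    v,u=np.nonzero(m); z=depth[m]
    p=np.c_[(u-K[0,2])*z/K[0,0],(v-K[1,2])*z/K[1,1],z]
    return p@T[:3,:3].T+T[:3,3]
def save(n,img): cv2.imwrite(f"pics/{n}.png",img[...,::-1])
E
cat > a.py <<'E'
from h import *
ims=[]
for cam in ("top","side"):
    im,d=robot.read_camera(cam); ims.append(im)
    T=np.array(robot.calibration(cam)["cam_to_world"]); print(cam,T[:3,3],T[:3,2])
    for n in ("station","mask_case","ratchet_lever","primer_bottle","drop_bottle","timer"):
        ms=robot.masks_of(cam,n)
        if ms:
            p=pts(cam,d,ms[0]["pixels"]); print(n,round(ms[0]["score"],2),np.round(ms[0]["rect"]),"med",np.median(p,0),"p5",np.percentile(p,5,0),"p95",np.percentile(p,95,0))
    for n in ("handle","end_stop","lever_axis","mask_case"):
        t=robot.tip_of(cam,n)
        if t:
            u,v=np.round(t[0]["at"]).astype(int); m=np.zeros(d.shape,bool); m[max(v-1,0):v+2,max(0,u-1):u+2]=1; q=pts(cam,d,m)
            print("tip",n,round(t[0]["score"],2),t[0]["at"],np.median(q,0) if len(q) else None)
    np.save(f"{cam}_d.npy",d); save(cam,im)
E
python3 a.py; python3 -c "
import cv2,numpy as np
a=cv2.imread('pics/top.png');b=cv2.imread('pics/side.png');cv2.imwrite('pics/ts.png',cv2.resize(np.hstack([a,b]),(800,300)))"
```

```text
top [0.4935 0.0018 0.9287] [ 0.0668  0.0219 -0.9975]
station 0.94 [281. 230.  90.  86.] med [ 0.5005 -0.0287  0.0265] p5 [ 0.4439 -0.1123  0.0071] p95 [0.5566 0.0385 0.0955]
mask_case 0.59 [300. 249.  42.  36.] med [ 0.4386 -0.0767  0.0524] p5 [ 0.4109 -0.1063  0.0355] p95 [ 0.4682 -0.0478  0.055 ]
ratchet_lever 0.75 [246. 216.  17.  20.] med [0.507  0.0398 0.1225] p5 [0.4913 0.0235 0.0695] p95 [0.5223 0.0536 0.1273]
primer_bottle 0.66 [267. 159.  14.  21.] med [ 0.6305 -0.0017  0.0455] p5 [ 0.6188 -0.017   0.0135] p95 [0.6473 0.0115 0.0652]
drop_bottle 0.63 [272. 140.  12.  16.] med [ 0.6754 -0.0184  0.041 ] p5 [ 0.6659 -0.0316  0.0107] p95 [ 0.6917 -0.006   0.0611]
timer 0.72 [215. 191.  29.  22.] med [0.5693 0.1101 0.0164] p5 [0.5469 0.086  0.0116] p95 [0.5911 0.1335 0.0198]
tip handle 0.6 [242.1, 219.1] [0.5011 0.0436 0.1256]
tip end_stop 0.7 [266.1, 212.8] [ 0.5156 -0.0043  0.0258]
tip lever_axis 0.95 [258.4, 207.4] [0.5272 0.013  0.0671]
tip mask_case 0.69 [299.4, 252.8] [ 0.4301 -0.0745  0.0537]
side [ 0.3141 -0.3102  0.868 ] [ 0.2924  0.36   -0.8859]
station 0.64 [238. 246.  57. 120.] med [ 0.4973 -0.0302  0.0287] p5 [ 0.4115 -0.1199  0.0088] p95 [0.556  0.0386 0.1057]
mask_case 0.59 [230. 278.  33.  34.] med [ 0.4367 -0.0796  0.0541] p5 [ 0.4086 -0.1078  0.0399] p95 [ 0.4673 -0.051   0.0567]
ratchet_lever 0.51 [223. 200.  23.  28.] med [0.5087 0.0397 0.115 ] p5 [0.4917 0.025  0.0154] p95 [0.5287 0.0848 0.1284]
primer_bottle 0.53 [274. 197.   6.  13.] med [ 0.6207 -0.0002  0.0434] p5 [ 0.6187 -0.0071  0.016 ] p95 [0.6291 0.0085 0.0534]
timer 0.73 [226. 181.  25.  21.] med [0.5692 0.1083 0.0175] p5 [0.5479 0.085  0.0066] p95 [0.5928 0.1356 0.0208]
tip handle 0.68 [210.5, 196.4] [0.4947 0.0491 0.1258]
tip end_stop 0.69 [238.4, 229.0] [ 0.5181 -0.0027  0.0266]
tip lever_axis 0.61 [238.5, 220.3] [0.5274 0.008  0.0418]
tip mask_case 0.78 [231.6, 278.2] [ 0.4396 -0.0869  0.0554]
```

View pics/top.png

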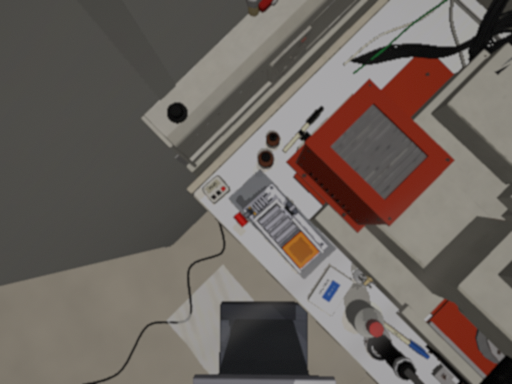

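View pics/side.png

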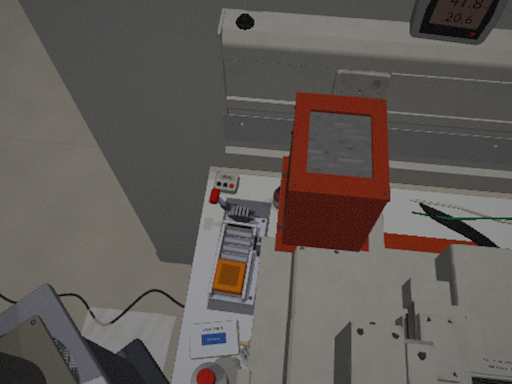

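```bash
cat > b.py <<'E'
from h import *
s=robot.read_state(); print(s["time"],s["tcp_pos"],s["wrist_force"]); print(R.from_rotvec(s["tool_rot"]).as_matrix())
m=robot.masks_of("top","station")[0]["pixels"]; d=np.load("top_d.npy"); P=pts("top",d)
o=np.array([.495,-.025]); a=np.deg2rad(43)
for z0,z1 in ((.036,.046),(.05,.06)):
    q=pts("top",d,m|robot.masks_of("top","mask_case")[0]["pixels"]); q=q[(q[:,2]>z0)&(q[:,2]<z1)]
    print(z0,len(q),cv2.minAreaRect((q[:,:2]*1000).astype(np.float32)))
T=np.array([[np.cos(a),np.sin(a)],[-np.sin(a),np.cos(a)]])
L=(P[:,:2]-o)@T.T
print("height map rows station x -150..150 step 25, cols y -150..100 step 25")
for x in range(-150,160,25):
    print(x,[int(1000*max(P[(abs(L[:,0]-x/1000)<.0125)&(abs(L[:,1]-y/1000)<.0125),2],default=-.001)) for y in range(-175,126,25)])
im,_=robot.read_camera("wrist"); save("w0",im)
T=np.array(robot.calibration("wrist")["cam_to_world"]); print(T)
E
python3 b.py
```

```text
1.1 [0.1506 0.5808 0.2503] [ 0.0963 -0.0361 -0.2278]
[[ 0.2511  0.968   0.    ]
 [ 0.968  -0.2511  0.    ]
 [ 0.      0.     -1.    ]]
0.036 421 ((481.1492919921875, -50.344024658203125), (170.8989715576172, 87.87530517578125), 41.68921661376953)
0.05 714 ((478.85650634765625, -41.10295867919922), (169.8773956298828, 55.75929641723633), 41.46944046020508)
height map rows station x -150..150 step 25, cols y -150..100 step 25
-150 [286, 286, 287, 281, 179, 177, 21, 18, 12, 3, 3, -1, -1]
-125 [281, 281, 281, 275, 178, 177, 42, 11, 42, 4, 2, -24, -1]
-100 [-1, -1, 271, 432, 268, 177, 55, 56, 55, 3, 2, -26, -1]
-75 [434, 435, 436, 435, 414, 179, 56, 56, 56, 3, 3, -23, -1]
-50 [435, 434, 435, 435, 434, 177, 55, 55, 56, 3, 3, -23, -1]
-25 [435, 430, 430, 435, 434, 37, 42, 31, 44, 3, 3, -24, -1]
0 [435, 430, 430, 436, 434, 46, 47, 31, 44, 4, 3, 0, -1]
25 [435, 434, 435, 436, 435, 37, 49, 51, 50, 3, 2, 0, -1]
50 [435, 435, 435, 435, 435, 13, 70, 71, 108, 128, 2, 1, -1]
75 [263, 262, 309, 305, 267, 13, 11, 32, 68, 129, 3, 0, -1]
100 [12, 13, 13, 46, 65, 4, 4, 5, 5, 5, 3, 1, -1]
125 [11, 34, 69, 64, 67, 40, 3, 3, 22, 23, 20, 1, -1]
150 [3, 2, 76, 45, 3, 4, 3, 4, 20, 22, 20, 1, -1]
[[ 0.2517  0.9239  0.2883  0.0774]
 [ 0.9678 -0.2401 -0.0753  0.5987]
 [-0.0003  0.2979 -0.9546  0.3735]
 [ 0.      0.      0.      1.    ]]
```

Emit:
{"method": "arm_command", "body": {"commands": [[8,2,-4,0.5,0,0,-0.14],[8,4,-8,1,0,0,-0.28],[8,6,-12,1.5,0,0,-0.42],[8,8,-16,2,0,0,-0.56],[8,10,-20,2.5,0,0,-0.7],[8,12,-24,3,0,0,-0.84],[8,14,-28,3.5,0,0,-0.98],[8,16,-32,4,0,0,-1.12],[8,16,-32,4,0,0,-1.12],[8,16,-32,4,0,0,-1.12]]}}

```text
time: 2.3
tcp_pos: [0.3113, 0.2601, 0.2907]
tool_rot: [-3.126, -0.305, -0.001]
wrist_force: [-0.3, 0.0, -0.0]
grip_width: 0.0799
```

```bash
cat > c.py <<'E'
from h import *
s=robot.read_state(); print(s["time"],s["tcp_pos"],s["joints"]); print(R.from_rotvec(s["tool_rot"]).as_matrix())
d=np.load("top_d.npy"); P=pts("top",d)
o=np.array([.495,-.025]); a=np.deg2rad(43)
T=np.array([[np.cos(a),np.sin(a)],[-np.sin(a),np.cos(a)]])
L=(P[:,:2]-o)@T.T*1000
print("edge y (max) of things higher than 90 / 200 with y<-20, by x")
for x in range(-160,110,20):
    k=(abs(L[:,0]-x)<10)&(L[:,1]<-20)
    print(x,[round(max(L[k&(P[:,2]>h),1],default=-999)) for h in (.09,.2,.3)])
E
python3 c.py
```

```text
2.3 [0.3113 0.2601 0.2907] [ 0.5693 -0.4322  1.9222  0.0004  1.6504  0.3746]
[[ 0.9811  0.1935  0.0008]
 [ 0.1935 -0.9811  0.001 ]
 [ 0.001  -0.0008 -1.    ]]
edge y (max) of things higher than 90 / 200 with y<-20, by x
-160 [-59, -112, -227]
-140 [-59, -110, -999]
-120 [-58, -110, -999]
-100 [-57, -80, -999]
-80 [-57, -80, -87]
-60 [-56, -79, -87]
-40 [-55, -79, -86]
-20 [-78, -78, -85]
0 [-77, -77, -84]
20 [-76, -76, -84]
40 [-75, -75, -83]
60 [-75, -75, -84]
80 [-107, -107, -110]
100 [-560, -999, -999]
```

Emit:
{"method": "arm_command", "body": {"commands": [[8,2,-4,0,0,0,-0.13],[8,4,-8,0,0,0,-0.26],[8,6,-12,0,0,0,-0.39],[8,8,-16,0,0,0,-0.52],[8,10,-20,0.5,0,0,-0.65],[8,12,-24,0.5,0,0,-0.78],[8,13.5,-27.5,1,0,0,-0.91],[8,13.5,-27.5,1,0,0,-1.04],[8,13.5,-27.5,1,0,0,-1.04],[8,13.5,-27.5,1,0,0,-1.04]]}}

```text
time: 3.3
tcp_pos: [0.4456, -0.0128, 0.2999]
tool_rot: [-2.871, 1.276, 0.002]
wrist_force: [0.8, 0.7, 0.3]
grip_width: 0.0804
```

```bash
cat > w.py <<'E'
import sys
from h import *
s=robot.read_state(); print(s["time"],s["tcp_pos"],s["joints"],s["wrist_force"],s["grip_width"]); print(R.from_rotvec(s["tool_rot"]).as_matrix()[:,1])
C=robot.calibration("wrist"); im,d=robot.read_camera("wrist"); save(sys.argv[1],im)
np.savez("w.npz",d=d,im=im,T=C["cam_to_world"],K=C["camera_matrix"])
for n in ("station","mask_case","ratchet_lever"):
    ms=robot.masks_of("wrist",n)
    if ms:
        mk=ms[0]["pixels"]; q=pts("wrist",d,mk); z=np.median(q[:,2]); k=q[abs(q[:,2]-z)<.006] if n!="station" else q[(q[:,2]>.036)&(q[:,2]<.046)]
        r=cv2.minAreaRect((k[:,:2]*1000).astype(np.float32)) if len(k) else None
        print(n,round(ms[0]["score"],2),np.round(ms[0]["rect"]),len(q),"medz",z,"rect",r)
for n in ("handle","end_stop","lever_axis","mask_case","station"):
    t=robot.tip_of("wrist",n)
    if t:
        u,v=np.round(t[0]["at"]).astype(int); m=np.zeros(d.shape,bool); m[max(v-1,0):v+2,max(0,u-1):u+2]=1; q=pts("wrist",d,m)
        print("tip",n,round(t[0]["score"],2),t[0]["at"],np.median(q,0) if len(q) else None)
E
python3 w.py w1
```

```text
3.3 [ 0.4456 -0.0128  0.2999] [-0.1443 -0.3117  1.8143  0.0005  1.6399  0.6923] [0.7792 0.7299 0.3429] 0.08040733925095443
[-0.7423 -0.67    0.0002]
station 0.91 [278. 150.  88. 132.] 6645 medz 0.02789530299624121 rect ((481.54937744140625, -52.17060852050781), (170.52560424804688, 88.70352172851562), 41.798072814941406)
mask_case 0.94 [281. 194.  40.  43.] 1631 medz 0.05311167500851893 rect ((439.3795166015625, -77.70967102050781), (59.856563568115234, 56.02430725097656), 41.1397705078125)
ratchet_lever 0.98 [260.  98.  54.  25.] 758 medz 0.12334992887100038 rect ((503.1385803222656, 46.043724060058594), (27.728885650634766, 17.88408660888672), 42.016563415527344)
tip handle 0.57 [242.9, 100.1] [0.5023 0.044  0.1268]
tip end_stop 0.69 [281.4, 116.1] [ 0.5208 -0.0048  0.0476]
tip lever_axis 0.86 [284.8, 99.1] [0.5411 0.0047 0.0326]
tip mask_case 0.81 [279.4, 192.1] [ 0.4436 -0.0742  0.0535]
tip station 0.67 [279.1, 136.6] [ 0.499  -0.0253  0.0282]
```

View pics/w1.png

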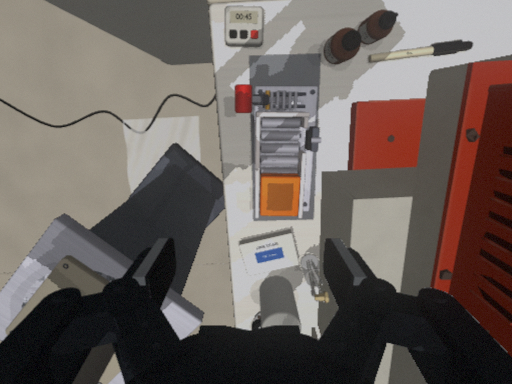

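```bash
cat >> h.py <<'E'
YAW=np.deg2rad(41.7); ex=np.array([np.cos(YAW),np.sin(YAW)]); ey=np.array([-ex[1],ex[0]]); O=np.array([.4975,-.0259])
def st(p): p=np.atleast_2d(p); q=p[:,:2]-O; return np.c_[q@ex,q@ey,p[:,2]]*1000
E
python3 - <<'E'
from h import *
w=np.load("w.npz"); A=st(np.r_[pts("wrist",w["d"]),pts("top",np.load("top_d.npy"))])
for x in range(-260,-99,10):
    print(x,[int(max(A[(abs(A[:,0]-x)<5)&(abs(A[:,1]-y)<5),2],default=-1)) for y in range(-80,71,10)])
q=A[(A[:,2]>44)&(A[:,2]<51)&(A[:,0]>20)&(abs(A[:,1])<45)&(A[:,0]<45)]; print("stop",len(q),np.percentile(q,[2,50,98],axis=0))
E
```

```text
-260 [177, 206, 205, 202, 1, 101, 113, 147, 148, 147, 103, 1, 1, 2, 2, 1]
-250 [177, 178, 3, 2, 3, 95, 104, 108, 108, 105, 98, 2, 2, 1, 4, 2]
-240 [177, 178, -1, 3, 1, 2, 65, 96, 97, 89, 2, 1, 2, 4, 2, 1]
-230 [177, 177, 174, 88, 1, 2, 2, 2, 1, 16, 17, 19, 17, 17, 3, 3]
-220 [179, 177, 175, 91, 50, 16, 18, 18, 17, 18, 17, 19, 18, 16, 2, 3]
-210 [176, 176, 177, 109, 50, 17, 20, 17, 17, 18, 17, 21, 17, 19, 2, 2]
-200 [178, 178, 176, 109, 18, 18, 19, 18, 18, 17, 19, 18, 18, 18, 16, 1]
-190 [177, 178, 176, 2, 16, 18, 17, 18, 18, 18, 17, 19, 17, 18, 17, 1]
-180 [178, 176, 177, 2, 2, 18, 18, 18, 17, 18, 18, 18, 19, 20, 18, 2]
-170 [176, 177, 176, 2, 2, 17, 18, 19, 17, 18, 18, 17, 21, 18, 18, 1]
-160 [179, 177, 176, 3, 2, 16, 21, 17, 18, 18, 17, 1, 2, 1, 2, 2]
-150 [178, 177, 176, 2, 2, 16, 17, 1, 2, 2, 3, 1, 2, 3, 3, 2]
-140 [178, 177, 177, 1, 3, 3, 2, 3, 2, 3, 2, 3, 1, 1, 2, 2]
-130 [178, 177, 176, 4, 3, 3, 4, 3, 4, 4, 4, 3, 3, 4, 1, 1]
-120 [177, 177, 177, 11, 41, 41, 10, 11, 11, 9, 8, 42, 8, 2, 3, 1]
-110 [177, 178, 177, 13, 42, 53, 55, 54, 54, 55, 54, 53, 40, 2, 2, 2]
-100 [266, 178, 177, 14, 41, 54, 55, 56, 55, 55, 54, 53, 39, 3, 2, 1]
stop 401 [[ 29.7622 -34.1487  45.2158]
 [ 33.5903  -1.3072  47.84  ]
 [ 36.1816  32.5861  49.7093]]
```

Emit:
{"method": "arm_command", "body": {"commands": [[0,-2.8,-5,0,0,0,-0.007],[0,-5.6,-10.3,0,0,0,-0.007],[0,-5.6,-10.3,-4,0,0,-0.007],[0,-5.6,-10.3,-8,0,0,-0.007],[0,-5.6,-10.3,-12,0,0,-0.007],[0,-5.6,-10.3,-15,0,0,-0.007],[0,-5.6,-10.3,-18,0,0,-0.007],[0,-5.6,-10.3,-20,0,0,-0.007],[0,-5.6,-10.3,-22,0,0,-0.007],[0,-5.6,-10.3,-23,0,0,-0.007],[0,-5.6,-10.3,-23.6,0,0,-0.007],[0,-5.6,-10.3,-23.6,0,0,-0.007]], "force": 25}}

```text
time: 4.95
tcp_pos: [0.3895, -0.1171, 0.0641]
tool_rot: [2.862, -1.295, -0.001]
wrist_force: [0.2, 0.4, 0.1]
grip_width: -0.0002
```

```bash
python3 w.py w2; python3 - <<'E'
from h import *
w=np.load("w.npz"); A=st(pts("wrist",w["d"])); 
q=A[(A[:,0]<-109)&(A[:,0]>-165)&(abs(A[:,1]-5)<25)&(A[:,2]>20)]
for z in range(20,110,6):
    k=q[abs(q[:,2]-z)<3]
    if len(k): print(z,len(k),np.percentile(k,[2,98],axis=0)[:,:2].round(0).tolist())
print(st(robot.read_state()["tcp_pos"]))
E
```

```text
4.95 [ 0.3895 -0.1171  0.0641] [-0.4184 -0.2315  2.1925 -0.      1.1813  0.4315] [0.1566 0.4147 0.0867] -0.0001813182367674334
[-0.7512 -0.6601  0.0003]
station 0.93 [269. 100. 181. 199.] 15272 medz 0.02816755276143057 rect ((448.9270935058594, -71.01515197753906), (96.6886978149414, 71.49172973632812), 41.70332717895508)
mask_case 0.86 [254. 128. 116. 120.] 14034 medz 0.054266571635540425 rect ((439.9282531738281, -78.80181121826172), (59.89249801635742, 56.369327545166016), 41.30328369140625)
tip lever_axis 0.26 [255.6, 127.1] [ 0.4424 -0.0775  0.0544]
tip mask_case 0.93 [249.7, 127.6] [ 0.44   -0.0757  0.0543]
32 3 [[-114.0, 28.0], [-114.0, 28.0]]
38 11 [[-114.0, 28.0], [-110.0, 29.0]]
44 33 [[-115.0, 28.0], [-109.0, 30.0]]
50 93 [[-135.0, -8.0], [-130.0, 13.0]]
56 240 [[-135.0, -10.0], [-130.0, 15.0]]
62 296 [[-135.0, -11.0], [-130.0, 15.0]]
68 323 [[-135.0, -10.0], [-130.0, 15.0]]
74 353 [[-135.0, -11.0], [-130.0, 15.0]]
80 458 [[-152.0, -4.0], [-130.0, 9.0]]
86 420 [[-151.0, -17.0], [-128.0, 21.0]]
92 1236 [[-149.0, -18.0], [-128.0, 27.0]]
98 1440 [[-149.0, -19.0], [-128.0, 29.0]]
104 1232 [[-149.0, -20.0], [-129.0, 30.0]]
[[-141.1796    3.3424   64.653 ]]
```

View pics/w2.png

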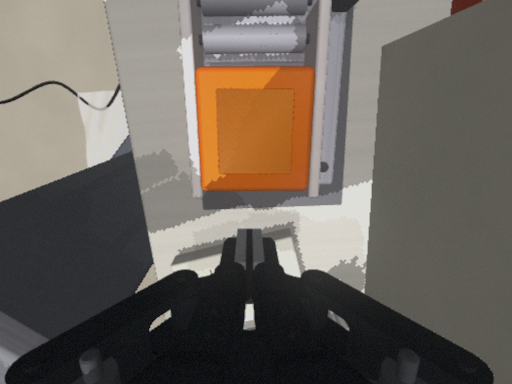

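Emit:
{"method": "arm_command", "body": {"commands": [[0,0,0,-0.9,0,0,0],[0,0.75,0.67,-0.9,0,0,0],[0,1.34,1.2,-0.9,0,0,0],[0,1.64,1.46,-0.9,0,0,0],[0,1.94,1.73,-0.9,0,0,0],[0,2.24,2.0,-0.9,0,0,0],[0,2.54,2.26,-0.9,0,0,0],[0,2.84,2.53,-0.9,0,0,0],[0,3.14,2.79,-0.9,0,0,0],[0,3.44,3.06,-0.9,0,0,0],[0,3.74,3.33,-0.9,0,0,0],[0,4.03,3.59,-0.9,0,0,0]]}}

```text
time: 6.6
tcp_pos: [0.4302, -0.0811, 0.0553]
tool_rot: [-2.862, 1.295, -0.0]
wrist_force: [0.0, -0.1, 0.3]
grip_width: -0.0002
```

```bash
cat > s.py <<'E'
from h import *
s=robot.read_state(); f=s["wrist_force"]; print(s["time"],st(s["tcp_pos"]),"f_along",f[:2]@ex,"f_lat",f[:2]@ey,"fz",f[2])
E
python3 s.py; python3 w.py w3
```

```text
6.6 [[-86.9821   3.5576  55.3138]] f_along -0.02584560681174737 f_lat -0.09344963642717434 fz 0.25223539378313103
6.6 [ 0.4302 -0.0811  0.0553] [-0.3036 -0.121   2.1149  0.      1.1476  0.5465] [ 0.0429 -0.087   0.2522] -0.0002168874025559418
[-0.7513 -0.6599 -0.    ]
station 0.91 [273. 138. 202. 277.] 27701 medz 0.028114253080715773 rect ((475.8824768066406, -58.49519348144531), (139.42007446289062, 90.25678253173828), 41.881072998046875)
mask_case 0.81 [252. 175. 120. 124.] 13936 medz 0.05291666004268185 rect ((463.0907287597656, -56.788818359375), (59.6900749206543, 56.2332878112793), 41.94971466064453)
tip end_stop 0.79 [251.4, 13.2] [ 0.5201 -0.0051  0.0253]
tip mask_case 0.75 [255.6, 172.3] [ 0.4671 -0.0547  0.053 ]
tip station 0.88 [255.6, 85.9] [ 0.497  -0.0289  0.0246]
```

Emit:
{"method": "arm_command", "body": {"commands": [[0,0.28,0.25,0,0,0,0],[0,0.58,0.52,0,0,0,0],[0,0.88,0.78,0,0,0,0],[0,1.18,1.05,0,0,0,0],[0,1.48,1.32,0,0,0,0],[0,1.78,1.59,0,0,0,0],[0,2.08,1.85,0,0,0,0],[0,2.38,2.12,0,0,0,0],[0,2.58,2.3,0,0,0,0],[0,2.73,2.43,0,0,0,0],[0,2.84,2.53,0,0,0,0],[0,2.91,2.59,0,0,0,0]]}}

```text
time: 8.25
tcp_pos: [0.4591, -0.0553, 0.0553]
tool_rot: [-2.862, 1.295, 0.0]
wrist_force: [1.0, -0.2, 0.8]
grip_width: -0.0002
```

```bash
python3 s.py; python3 w.py w4
```

```text
8.25 [[-48.2809   3.576   55.2806]] f_along 0.6488191943501747 f_lat -0.8116170481993001 fz 0.7644010099884927
8.25 [ 0.4591 -0.0553  0.0553] [-0.231  -0.0498  2.0485  0.      1.143   0.619 ] [ 1.0243 -0.1744  0.7644] -0.0002236409586419633
[-0.7513 -0.66    0.    ]
station 0.73 [182. 158. 363. 316.] 32106 medz 0.046796213163926195 rect ((500.286865234375, -36.640052795410156), (126.698974609375, 90.25775909423828), 42.077640533447266)
mask_case 0.97 [254. 177. 117. 120.] 13867 medz 0.052932227888799366 rect ((492.2057800292969, -30.92523193359375), (59.334022521972656, 56.245826721191406), 41.44121170043945)
ratchet_lever 0.94 [132.  33. 265.  64.] 7799 medz 0.0929221747737894 rect ((511.85736083984375, 31.853736877441406), (9.578006744384766, 20.502145767211914), 55.06429672241211)
tip end_stop 0.84 [254.6, 98.4] [ 0.5206 -0.0066  0.0472]
tip lever_axis 0.55 [255.1, 50.9] [0.5324 0.0043 0.0665]
tip mask_case 0.97 [251.9, 170.1] [ 0.4958 -0.0266  0.0537]
```

Emit:
{"method": "arm_command", "body": {"commands": [[0,0.07,0.07,0,0,0,0],[0,0.15,0.13,0,0,0,0],[0,0.22,0.2,0,0,0,0],[0,0.3,0.27,0,0,0,0],[0,0.37,0.33,0,0,0,0],[0,0.41,0.37,0,0,0,0],[0,0.45,0.4,0,0,0,0],[0,0.45,0.4,0,0,0,0]]}}

```text
time: 9.5
tcp_pos: [0.4636, -0.0514, 0.0553]
tool_rot: [-2.862, 1.295, -0.0]
wrist_force: [0.5, -0.5, 0.0]
grip_width: -0.0002
```

```bash
python3 s.py
```

```text
9.5 [[-42.2506   3.5549  55.2968]] f_along 0.02570351181388927 f_lat -0.7541727828632346 fz 0.0374899008781254
```

Now half-millimetre steps, watching for contact with the stop.

Emit:
{"method": "arm_command", "body": {"commands": [[0,0.04,0.03,0,0,0,0],[0,0.07,0.07,0,0,0,0],[0,0.07,0.07,0,0,0,0]]}}

```text
time: 9.8
tcp_pos: [0.4643, -0.0507, 0.0553]
tool_rot: [-2.862, 1.295, -0.0]
wrist_force: [-1.0, -0.4, 0.2]
grip_width: -0.0
```

```bash
python3 s.py
```

```text
9.8 [[-41.2957   3.6     55.2916]] f_along -0.9603630174406754 f_lat 0.356254720966399 fz 0.17464087854706575
```

Emit:
{"method": "arm_command", "body": {"commands": [[0,0.04,0.03,0,0,0,0],[0,0.04,0.03,0,0,0,0]]}}

```text
time: 10.0
tcp_pos: [0.4647, -0.0504, 0.0553]
tool_rot: [-2.862, 1.295, -0.0]
wrist_force: [0.1, 0.1, -1.0]
grip_width: 0.0002
```

```bash
python3 s.py
```

```text
10.0 [[-40.8064   3.543   55.3187]] f_along 0.14332281265125923 f_lat -0.02615242096372561 fz -0.9905352356775319
```

Emit:
{"method": "arm_command", "body": {"commands": [[0,0.04,0.03,0,0,0,0],[0,0.04,0.03,0,0,0,0]]}}

```text
time: 10.2
tcp_pos: [0.465, -0.0501, 0.0553]
tool_rot: [-2.862, 1.295, 0.0]
wrist_force: [-0.3, 0.5, -0.8]
grip_width: -0.0001
```

```bash
python3 s.py
```

```text
10.2 [[-40.3123   3.5569  55.2634]] f_along 0.046555672697259874 f_lat 0.5621116406208042 fz -0.7784681013639435
```

Emit:
{"method": "arm_command", "body": {"commands": [[0,0.04,0.03,0,0,0,0],[0,0.04,0.03,0,0,0,0]]}}

```text
time: 10.4
tcp_pos: [0.4655, -0.0498, 0.0553]
tool_rot: [-2.862, 1.295, -0.0]
wrist_force: [0.1, 0.3, 0.2]
grip_width: 0.0
```

```bash
python3 s.py; python3 w.py w5 | grep -E "mask_case"; python3 - <<'E'
from h import *
i=cv2.imread("pics/w5.png"); cv2.imwrite("pics/w5c.png",cv2.resize(i[60:260,130:390],None,fx=3,fy=3))
E
```

```text
10.4 [[-39.7932   3.4783  55.3042]] f_along 0.26241612610564213 f_lat 0.17173700095597302 fz 0.24066643086957545
mask_case 0.73 [252. 176. 123. 121.] 13765 medz 0.05293577589006718 rect ((498.5559997558594, -25.24502182006836), (59.35257339477539, 56.447994232177734), 41.32325744628906)
tip mask_case 0.77 [253.8, 171.8] [ 0.5021 -0.0222  0.0534]
```

View pics/w5c.png

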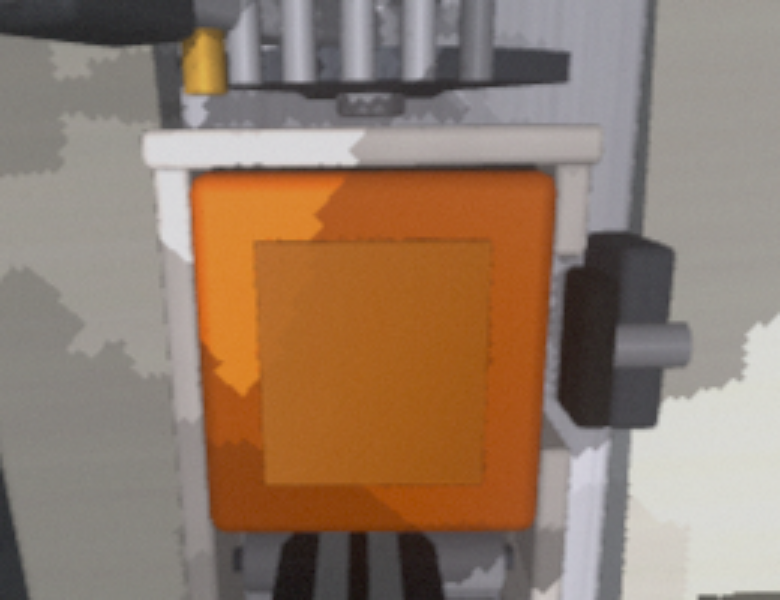

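Emit:
{"method": "arm_command", "body": {"commands": [[0,0.04,0.03,0,0,0,0],[0,0.04,0.03,0,0,0,0]]}}

```text
time: 11.05
tcp_pos: [0.4657, -0.0496, 0.0553]
tool_rot: [2.862, -1.295, -0.0]
wrist_force: [-0.2, -0.7, 0.7]
grip_width: 0.0001
```

```bash
python3 s.py
```

```text
11.05 [[-39.4644   3.4364  55.2857]] f_along -0.6259244998951009 f_lat -0.35611315554841727 fz 0.7272982006123951
```

Emit:
{"method": "arm_command", "body": {"commands": [[0,0.04,0.03,0,0,0,0],[0,0.04,0.03,0,0,0,0]]}}

```text
time: 11.25
tcp_pos: [0.4659, -0.0496, 0.0553]
tool_rot: [2.861, -1.295, -0.001]
wrist_force: [-4.4, -4.3, 2.5]
grip_width: 0.0003
```

```bash
python3 s.py
```

```text
11.25 [[-39.3783   3.3534  55.2644]] f_along -6.1408668971221845 f_lat -0.30675444107880023 fz 2.516945043706127
```

Emit:
{"method": "arm_command", "body": {"commands": [[0,-0.3,-0.27,0,0,0,0],[0,-0.75,-0.67,0,0,0,0],[0,-0.75,-0.67,4,0,0,0],[0,-0.75,-0.67,9,0,0,0],[0,-0.75,-0.67,14.5,0,0,0],[0,0,3,14.5,0,0,0],[0,0.7,7.5,14.5,0,0,0],[0,1.5,12.2,14.5,0,0,0],[0,1.5,12.2,14.5,0,0,0],[0,1.5,12.2,14.5,0,0,0]]}}

```text
time: 12.25
tcp_pos: [0.4809, 0.0737, 0.2001]
tool_rot: [2.864, -1.291, -0.0]
wrist_force: [-0.1, -0.3, 0.1]
grip_width: 0.0
```

```bash
cat > t.py <<'E'
import sys
from h import *
im,d=robot.read_camera("top"); save(sys.argv[1],im)
for n in ("mask_case","ratchet_lever"):
    ms=robot.masks_of("top",n)
    if ms:
        q=pts("top",d,ms[0]["pixels"]); z=np.median(q[:,2]); k=q[abs(q[:,2]-z)<.006]; r=cv2.minAreaRect((k[:,:2]*1000).astype(np.float32))
        print(n,ms[0]["score"],z,r[1:],"st",st(np.r_[np.array(r[0])/1000,z]))
E
python3 s.py; python3 t.py top2; python3 w.py w6; cp w.npz w6.npz
```

```text
12.25 [[ 53.9096  85.4062 200.1017]] f_along -0.2627857542359774 f_lat -0.2087750853109337 fz 0.10018505767198041
mask_case 0.61 0.05254452469959159 ((59.71304702758789, 55.76752471923828), 41.432838439941406) st [[ 0.477   1.3651 52.5445]]
ratchet_lever 0.31 0.03897197152620846 ((28.81278419494629, 29.62679100036621), 89.97723388671875) st [[ 141.5394 -115.7364   38.972 ]]
12.4 [0.4811 0.0718 0.2001] [ 0.0429 -0.1521  1.8607 -0.0002  1.4333  0.8939] [ 0.5946 -0.0985 -1.2038] 6.623442983581389e-05
[-0.752  -0.6592  0.0003]
station 0.64 [329. 219.  97. 133.] 6641 medz 0.03561760520879098 rect ((498.43963623046875, -36.486305236816406), (136.47767639160156, 87.25977325439453), 27.233793258666992)
mask_case 0.65 [324. 226.  57.  53.] 2761 medz 0.05294591422365941 rect ((498.58642578125, -24.473438262939453), (59.76688003540039, 55.64227294921875), 41.82835006713867)
ratchet_lever 0.93 [300. 201.  42.  49.] 1229 medz 0.12297500929283156 rect ((503.2334899902344, 46.69921112060547), (27.927339553833008, 17.70366096496582), 41.313812255859375)
tip lever_axis 0.69 [326.1, 174.7] [0.5394 0.0209 0.0611]
tip mask_case 0.55 [323.2, 221.2] [ 0.5022 -0.0156  0.0538]
tip station 0.65 [317.4, 210.4] [ 0.5067 -0.0021  0.0534]
```

View pics/w6.png

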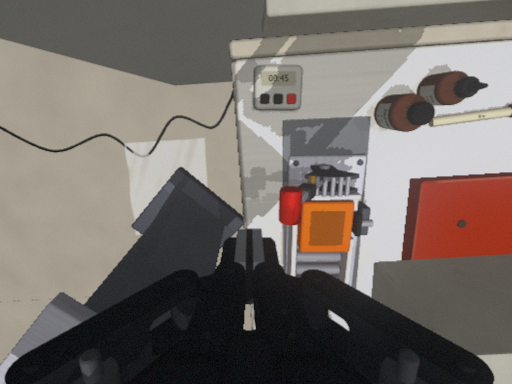

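Emit:
{"method": "arm_command", "body": {"commands": [[0,0,0,-3,0,0,0],[0,0,0,-6,0,0,0],[0,0,0,-7.3,0,0,0],[0,0.2,-0.22,-7.3,0,0,0],[0,0.4,-0.45,-7.3,0,0,0],[0,0.6,-0.67,-7.3,0,0,0],[0,0.6,-0.67,-7.3,0,0,0]]}}

```text
time: 13.55
tcp_pos: [0.4887, 0.0658, 0.129]
tool_rot: [-2.861, 1.295, -0.004]
wrist_force: [-0.4, 0.3, 0.1]
grip_width: -0.0001
```

```bash
python3 s.py
```

```text
13.55 [[ 54.37    74.3243 128.962 ]] f_along -0.08020715459153283 f_lat 0.5390276141105746 fz 0.14807690845380572
```

Emit:
{"method": "arm_command", "body": {"commands": [[0,0.09,-0.1,0,0,0,0],[0,0.18,-0.2,0,0,0,0],[0,0.27,-0.3,0.05,0,0,0],[0,0.36,-0.4,0.1,0,0,0],[0,0.45,-0.5,0.2,0,0,0],[0,0.54,-0.6,0.25,0,0,0]]}}

```text
time: 14.15
tcp_pos: [0.4915, 0.0619, 0.1299]
tool_rot: [-2.861, 1.294, 0.006]
wrist_force: [-7.1, 9.7, 7.9]
grip_width: -0.0
```

```bash
python3 s.py; python3 w.py w7 | grep lever
```

```text
14.15 [[ 53.964   69.5205 129.9389]] f_along 1.1203831050214863 f_lat 11.969685266007996 fz 7.914998880643965
ratchet_lever 0.58 [301. 238.  56.  77.] 2010 medz 0.12435907109985904 rect ((506.3778991699219, 45.625244140625), (25.38832664489746, 17.79058837890625), 39.528526306152344)
tip lever_axis 0.67 [327.8, 194.3] [0.5398 0.0198 0.0468]
```

Emit:
{"method": "arm_command", "body": {"commands": [[0,0.08,-0.09,0.07,0,0,0],[0,0.16,-0.18,0.13,0,0,0],[0,0.24,-0.27,0.19,0,0,0],[0,0.32,-0.36,0.25,0,0,0],[0,0.4,-0.45,0.3,0,0,0],[0,0.48,-0.54,0.35,0,0,0],[0,0.56,-0.63,0.4,0,0,0],[0,0.64,-0.72,0.45,0,0,0],[0,0.72,-0.81,0.5,0,0,0],[0,0.8,-0.9,0.53,0,0,0]]}}

```text
time: 15.6
tcp_pos: [0.5006, 0.052, 0.1365]
tool_rot: [-2.861, 1.294, 0.001]
wrist_force: [-8.2, 5.4, 12.5]
grip_width: -0.0003
```

```bash
python3 s.py; python3 w.py w8 | grep lever
```

```text
15.6 [[ 54.1382  56.111  136.511 ]] f_along -2.549636141460926 f_lat 9.511159578125394 fz 12.538700982137561
ratchet_lever 0.71 [291. 236.  40.  76.] 1836 medz 0.1306980618401232 rect ((515.31298828125, 35.256561279296875), (25.47604751586914, 17.452119827270508), 43.03679656982422)
tip lever_axis 0.93 [312.2, 194.0] [0.5404 0.0185 0.0511]
```

Emit:
{"method": "arm_command", "body": {"commands": [[0,0.1,-0.11,0.15,0,0,0],[0,0.2,-0.22,0.25,0,0,0],[0,0.3,-0.34,0.32,0,0,0],[0,0.4,-0.45,0.38,0,0,0],[0,0.5,-0.56,0.42,0,0,0],[0,0.6,-0.67,0.46,0,0,0],[0,0.7,-0.78,0.5,0,0,0],[0,0.8,-0.9,0.54,0,0,0],[0,0.9,-1.01,0.57,0,0,0],[0,1.0,-1.12,0.6,0,0,0],[0,1.1,-1.23,0.62,0,0,0],[0,1.2,-1.34,0.64,0,0,0]]}}

```text
time: 17.25
tcp_pos: [0.5128, 0.0383, 0.1426]
tool_rot: [-2.861, 1.294, 0.0]
wrist_force: [-4.9, 3.0, 7.6]
grip_width: 0.0001
```

```bash
python3 s.py; python3 w.py w9 | grep lever
```

```text
17.25 [[ 54.1571  37.7802 142.5602]] f_along -1.6222828279968367 f_lat 5.488366143491681 fz 7.560931157989727
ratchet_lever 0.67 [289. 238.  36.  77.] 1721 medz 0.13567826653331466 rect ((526.8302612304688, 21.444869995117188), (26.779436111450195, 17.276145935058594), 42.489749908447266)
tip lever_axis 0.91 [291.5, 191.8] [0.5427 0.0161 0.0517]
```

View pics/w9.png

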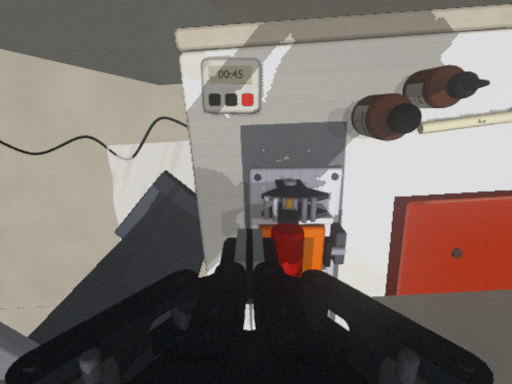

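Emit:
{"method": "arm_command", "body": {"commands": [[0,0.11,-0.12,0,0,0,0],[0,0.21,-0.24,0,0,0,0],[0,0.32,-0.36,0,0,0,0],[0,0.42,-0.48,0,0,0,0],[0,0.53,-0.6,0,0,0,0],[0,0.64,-0.71,0,0,0,0],[0,0.74,-0.83,0,0,0,0],[0,0.85,-0.95,0,0,0,0],[0,0.95,-1.07,0,0,0,0],[0,1.06,-1.19,0,0,0,0],[0,1.16,-1.3,0,0,0,0],[0,1.24,-1.4,0,0,0,0]]}}

```text
time: 18.9
tcp_pos: [0.5257, 0.0243, 0.1428]
tool_rot: [-2.861, 1.294, -0.002]
wrist_force: [-3.3, 4.6, 7.2]
grip_width: -0.0003
```

```bash
python3 s.py; python3 w.py w10 | grep lever
```

```text
18.9 [[ 54.4672  18.7728 142.7899]] f_along 0.5894074563610087 f_lat 5.640419000921421 fz 7.162541864461978
ratchet_lever 0.87 [285. 237.  42.  78.] 1873 medz 0.1363699167846635 rect ((539.8251953125, 7.358595848083496), (26.602235794067383, 17.49091148376465), 44.161170959472656)
tip lever_axis 0.81 [272.0, 193.1] [0.5444 0.0144 0.0531]
```

Emit:
{"method": "arm_command", "body": {"commands": [[0,0.1,-0.12,0,0,0,0],[0,0.2,-0.23,0,0,0,0],[0,0.3,-0.34,-0.02,0,0,0],[0,0.4,-0.45,-0.03,0,0,0],[0,0.5,-0.56,-0.04,0,0,0],[0,0.6,-0.67,-0.05,0,0,0],[0,0.7,-0.79,-0.06,0,0,0],[0,0.8,-0.9,-0.07,0,0,0],[0,0.9,-1.01,-0.08,0,0,0],[0,1.0,-1.12,-0.09,0,0,0],[0,1.08,-1.21,-0.1,0,0,0],[0,1.14,-1.28,-0.1,0,0,0]]}}

```text
time: 20.55
tcp_pos: [0.5371, 0.0114, 0.1416]
tool_rot: [-2.861, 1.294, -0.002]
wrist_force: [-2.1, 3.3, 4.5]
grip_width: -0.0001
```

```bash
python3 s.py; python3 w.py w11 | grep -E "lever|case"
```

```text
20.55 [[ 54.3746   1.5404 141.6495]] f_along 0.6635799348577238 f_lat 3.8773355452645655 fz 4.543226242845649
mask_case 0.66 [236. 244.  37.  33.] 374 medz 0.05172136248455245 rect ((504.1801452636719, 3.6328744888305664), (21.121206283569336, 43.33928680419922), 80.97825622558594)
ratchet_lever 0.36 [259. 249.  91. 164.] 7285 medz 0.044924420086365074 rect ((513.828369140625, 6.888362884521484), (56.61497116088867, 91.23281860351562), 77.01500701904297)
tip lever_axis 0.69 [250.3, 191.5] [0.5436 0.0146 0.0488]
```

Emit:
{"method": "arm_command", "body": {"commands": [[0,0.06,-0.07,0,0,0,0],[0,0.11,-0.12,0,0,0,0],[0,0.15,-0.17,0,0,0,0],[0,0.15,-0.17,0,0,0,0],[0,0.15,-0.17,0,0,0,0]]}}

```text
time: 21.5
tcp_pos: [0.538, 0.0096, 0.1407]
tool_rot: [-2.862, 1.295, 0.0]
wrist_force: [-2.5, 5.8, 5.9]
grip_width: 0.0001
```

```bash
python3 s.py; python3 w.py w12 >/dev/null; python3 t.py top3; python3 - <<'E'
from h import *
w=np.load("w.npz"); d=w["d"]; im=w["im"].astype(int); red=(im[...,0]>110)&(im[...,1]<40)&(im[...,2]<40)
q=pts("wrist",d,red); s=st(q); k=(s[:,2]>105)&(s[:,2]<145); print("handle pts",k.sum(),np.percentile(s[k],[3,50,97],axis=0))
a=cv2.imread("pics/w12.png"); b=cv2.resize(cv2.imread("pics/top3.png")[120:290,170:380],(474,384)); cv2.imwrite("pics/fin.png",cv2.resize(np.hstack([a,b]),(800,312)))
for _ in range(4): robot.read_camera("top"); f=robot.read_state(); print(f["wrist_force"],st(f["tcp_pos"]))
E
```

```text
21.5 [[ 53.8818  -0.4379 140.715 ]] f_along 1.9969194312017258 f_lat 5.936230689580309 fz 5.859290706911315
mask_case 0.76 0.052642510073849125 ((47.54925537109375, 25.226497650146484), 85.50463104248047) st [[-18.5479  17.929   52.6425]]
handle pts 293 [[ 46.1283 -25.9136 135.0694]
 [ 55.93   -22.3343 136.6942]
 [ 65.3323 -17.7193 137.9164]]
[-1.7612  3.6947  5.3657] [[ 53.9147  -0.4124 140.722 ]]
[-1.7116  5.436   4.2609] [[ 53.9048  -0.4408 140.7553]]
[-2.0051  5.1033  4.5722] [[ 53.8628  -0.4342 140.7092]]
[-1.7813  4.5919  5.5033] [[ 53.899   -0.4507 140.7535]]
```

View pics/fin.png

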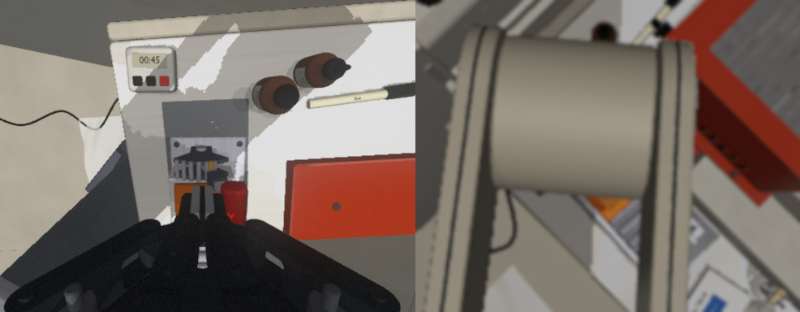

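```bash
python3 - <<'E'
from h import *
im,d=robot.read_camera("side"); save("side2",im)
for n in ("mask_case","ratchet_lever"):
    ms=robot.masks_of("side",n)
    if ms:
        s=st(pts("side",d,ms[0]["pixels"])); print(n,ms[0]["score"],len(s),np.percentile(s,[2,50,98],axis=0).tolist())
        if n=="mask_case":
            k=s[abs(s[:,2]-54)<5]; print(cv2.minAreaRect(k[:,:2].astype(np.float32)))
w=np.load("w.npz"); i=w["im"].astype(int); o=(i[...,0]>140)&(i[...,1]>50)&(i[...,1]<140)&(i[...,2]<40); s=st(pts("wrist",w["d"],o)); k=s[(s[:,2]>45)&(s[:,2]<60)]
print("wrist orange",len(k),np.percentile(k,[1,50,99],axis=0).tolist())
cv2.imwrite("pics/side2c.png",cv2.resize(im[160:330,150:320,::-1],None,fx=3.5,fy=3.5))
E
```

```text
mask_case 0.75 874 [[-28.089623897840102, -25.265326151637108, 34.55476021828295], [-3.3283557298676083, 1.3439795675440003, 53.96087919173098], [29.770491733154213, 28.664241324684472, 57.07271521137222]]
((1.7797470092773438, 2.106830596923828), (61.35749816894531, 55.7259407043457), 0.9624753594398499)
ratchet_lever 0.62 149 [[39.29497281306016, -28.548804819703186, 72.93867902025566], [47.55120570874854, -17.738234223722863, 134.03572523609463], [57.81093513326476, -7.0277447436622795, 139.98386115795975]]
wrist orange 8370 [[-36.71420869746396, -235.74976110624834, 47.609329037688106], [-4.838895647278596, -177.4645855240268, 48.943773976322504], [33.94985654303902, -108.31999249433926, 50.36293815777515]]
```

View pics/side2c.png

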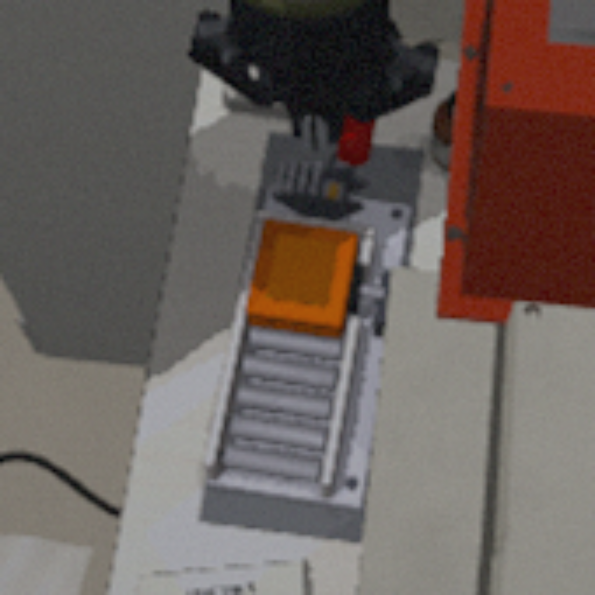

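The side view shows the case still against the stop at station x 1.8 mm; it was at 1.7 mm before the lever was pushed. The pad has moved it about 1.5 mm to the left. The lever is steady at about 0.715 rad.

```bash
python3 -c "
from cell import robot
print(robot.finish_job())"
```

```text
the job is handed in; nothing more can be done
None
```

I pushed the case home along the rollers, then pushed the lever to its fourth click. I handed the job in at about 22 s of robot time, with the gripper still holding the lever there.

- **Case:** The push met the end stop at about 6 N; before that the readings stayed around 1 N or less. A last look with the side camera put the case at station x 1.8 mm, against 1.7 mm just after the push. My estimate of the station's position is off by about 1.5 mm, so this counts as home. The pad had moved the case about 1.5 mm towards the left rail.
- **Lever:** The handle measured y -22.4 mm, an angle of about 0.715 rad. That is past the fourth click at 0.63 and short of the fifth at 0.81. The reading was steady, with 4 to 6 N sideways force on the tool.
- **Upward force:** Friction at the handle pushed the gripper up with as much as 12.5 N during the lever push. It was about 5 N at the end.
- **Bottles and timer:** They looked undisturbed in the last wrist camera picture; I did not measure their positions again.
- **Failed check:** The arm blocked the top camera's last view, so its final case reading was unusable and I relied on the side camera.

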